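Open the parting-paste jar in the bench brace

ROBOT

A 6-joint arm with a two-finger parallel gripper is mounted at the origin on the work surface. World frame = base frame: x ahead of the robot, y to its left, z up, the work surface at z = 0. Lengths are in m, angles in rad, forces in N, time in s.
With the tool pointing down it reaches from about 0.35 to 0.775 m from the base axis. Payload 7.3 kg.
Tool frame: the origin (TCP) lies between the finger pads; the fingertips stand 8 mm ahead of it and the grasp point (between the pads) lies 11 mm behind it (robot.nose_length is the distance from the TCP to the fingertips, in m); z points along the fingers, y is the line along which they close (so a half turn about z gives the same grasp; the last joint's range is limited). The gripper opens to 92 mm and grips with 3 to 60 N. Pads are 19 mm wide; open, the fingers measure 130 mm over their backs; the gripper's body (75 mm by 190 mm) begins 47 mm behind the grasp point.
Start: joints at [1.12, 0.342, 1.524, -0, 1.275, -0.146], TCP at [0.158, 0.501, 0.235] pointing down, gripper open.
Joint ranges: [-2.53, 2.53], [-0.77, 2.02], [0.04, 2.7], [-1, 4.14], [0.28, 2.66], [-3.11, 3.11]. Speed limits (rad/s): [2.57, 2.57, 3.14, 3.14, 3.14, 3.14].

INTERFACE

Orientations are given as [roll, pitch, yaw] about the fixed x, y, z axes, in that order (R = Rz(yaw) Ry(pitch) Rx(roll)).
In Python, from cell import robot gives the robot as it stands. The module is installed in compiled form; this text tells all that it offers.
- The arm moves only by the shell command python3 -m jog 'ROWS' [FORCE]. ROWS is JSON, a list that holds one entry, the list of rows, each a list of 5 numbers: the gripper's target within -1 to 1 (fully open at 1, half-way at 0, shut at -1), then the shift along the tool's x, y, z in m, then the turn about the tool's z in rad. A call has 1 to 5 rows; each row is the pose to reach, as a shift and turn from the pose commanded when the call began, along the tool's axes at that moment; what a row does not reach only later rows make up. A row lasts 1/12 s, in which the tool goes at most 41.7 mm and 7.16 degrees, less where a joint would pass 70% of its speed; a pose out of reach is approached as far as the arm can. A call with a gripper value outside its range is refused whole. The fingers move at their own pace and stop on an object; FORCE is the grip in N (left out, the last holds). Time passes only in rows, so rows that repeat a pose let the fingers close. It gives the time, the measured TCP pose, the force, the opening and the grip force at its end, in the units of the state.
- robot.observe(): the state, without advancing time (a new reading comes with each control period).
- robot.read_camera(name): name is "scene" or "top" or "wrist"; returns the picture (420x560x3 uint8, red, green, blue); there is no depth.
- robot.camera_model(name): a dict with "camera_matrix" (3x3 intrinsics, pixels), "position" and "attitude" of the camera in the world; the wrist camera has in their place "mount" (4x4, takes a point from camera to tool coordinates, whose origin is the TCP and whose axes are the flange's). Camera axes: x right, y down, z forward; pixel columns grow to the right and rows downward; lengths in m; the calibration is good to about 2 mm. The wrist camera is an equidistant fisheye: a pixel r from the principal point sees the ray r / f radians off the axis. A picture is of the moment at which its call begins: read the wrist's pose just before it. camera_model takes no time and is no camera call.
- robot.hand_in(): hands the job in; it is judged then, once.
The state is a dict: "time": time; "qpos": joint angles; "qvel": joint speeds; "joint_efforts": joint torques, N m; "tool_pos": TCP position; "tool_rot": TCP orientation; "contact_force": force on the tool from outside, world axes, zero at the start; "torque": the same for the moment, N m; "opening": finger opening in m; "grip_force": force on a finger pad.
Only numpy, scipy, OpenCV 4.12 (cv2) and the standard library are available. Lean on these libraries where they do the work, as an engineer would, in place of code of your own. Each camera call takes 0.05 s, during which the arm holds its last target. There are 200 camera calls.

TASK

Set the square jar, with its tight cap still on, down into the square pocket of the wooden block so that the block keeps it from turning. Then unscrew the cap anticlockwise, stop turning as soon as it comes free (well before a quarter turn), lift it straight up and finish while still holding it level, about two centimetres above the jar's mouth and centred over it, touching nothing but the gripper. The jar stays seated in the block, and the other things on the bench stay where they are.

Things in the scene. Friction and masses are not known exactly. Their poses are not given: they have to be found in the camera images.
- jar: Loose upright plastic jar: square body 66 x 66 x 72 mm, then a round shoulder (radius 27 mm, to 78 mm) and a neck of radius 22.5 mm; 113 mm tall with its cap. 0.3 to 0.6 kg; may be carried by its tight cap. The bare bench does not keep it from turning. Origin: centre of its underside; z up, x and y square to its sides; the four ways round are alike.
- jar_mouth (a point): Centre of the jar's open mouth, 112 mm above its underside, on top of the sprung round rubber seal when uncapped. The tight cap presses the seal down 4 mm; it pushes up on the cap with about 9 N.
- cap: Round ribbed screw cap, 64 mm across (62 in the grooves), 25 mm tall, 50 g, tight at the start: lower rim 88 mm above the jar's underside and 10 mm above its shoulder, x axis along the jar's. Starting it takes about 0.15 to 0.35 N m. Origin: centre of its lower rim, z up. Inside are three lugs.
- cap_top (a point): Centre of the cap's top, 25 mm above its lower rim. Turned 45 to 50 degrees anticlockwise from above (+z) on the jar the cap is free and lifts straight off; it may rise 2 mm while turning or be kept at one height. At 100 degrees its lugs meet the next stops. A wrist turn of 70 degrees frees it with the jar's play in the block taken up.
- brace: Wooden block screwed to the bench, 120 x 120 x 42 mm, with a square pocket in the middle of its top: 73 x 73 mm, 30 mm deep, sides parallel to the block's, 4 mm chamfer round the mouth. The jar has 3.5 mm play per side and can turn 6 degrees either way in it. Origin: centre of its underside; z up, x and y square to its sides.
- brace_floor (a point): Centre of the pocket's floor, 12 mm above the bench, where the centre of the jar's underside comes to rest. Axes as the block's.
- cast: Bystander: white plaster limb cast about 190 mm long and 85 mm thick lying on wooden slats, a steel pipe sticking out of one end. Origin on the bench under it. Leave alone.
- mallet: Bystander: hammer lying on the bench. Origin on its underside. Leave alone.
- pot: Bystander: closed round pot, 84 mm across, 85 mm tall. Origin: centre of its underside. Leave alone.
- bowl: Bystander: empty round mixing bowl, 140 mm across, 65 mm tall. Origin: centre of its underside. Leave alone.
Things that resemble listed ones, but are neither listed nor needed, are in the scene too. Leave any pink or red look-alike of the jar alone.

How it is judged:
By the outcome, as a careful person would: the job done as asked, in the order asked, and still so for the second after the job is handed in, while the arm keeps its last pose, push and grip.
It also fails if it takes over 51 s, if anything falls off the work surface, if the arm or the gripper's body presses on something with over 40 N, if the wrist force passes 120 N, or if a joint passes its speed limit or range.

## Working session

There is one attempt and no reset: what is moved stays moved. The work goes in short steps, Python scripts to look and compute and a shell command to move; the robot and the scene stay as the last step left them, time stands still between calls to the robot, and variables do not carry over. Pictures are saved under pics/ and viewed, at most 10 in all, crops included, and the job is handed in when it is done.

```bash
mkdir -p pics; python3 - <<'E'
from cell import robot
import cv2,numpy as np
s=robot.observe();print(s['time'],s['tool_pos'],s['tool_rot'],s['opening'])
for n in ['top','scene']:
    m=robot.camera_model(n);print(n,m)
    im=robot.read_camera(n);cv2.imwrite(f'pics/{n}0.png',im[:,:,::-1])
print(robot.camera_model('wrist'))
E
```

```text
0.0 [0.15735871 0.50044657 0.23405991] [-3.14009664e+00 -2.14232686e-04  2.83677807e+00] 0.09173711613546567
top {'camera_matrix': array([[445.71849437,   0.        , 281.79830483],
       [  0.        , 445.71849437, 217.69685654],
       [  0.        ,   0.        ,   1.        ]]), 'position': array([0.32654981, 0.09796976, 1.22129714]), 'attitude': array([-2.94845047,  0.02690964, -1.55355521])}
scene {'camera_matrix': array([[414.59514151,   0.        , 281.0100238 ],
       [  0.        , 414.59514151, 199.98225834],
       [  0.        ,   0.        ,   1.        ]]), 'position': array([ 1.08143016, -0.23942355,  0.88463882]), 'attitude': array([-2.45299042, -0.00640669,  1.0018036 ])}
{'camera_matrix': array([[325.1922621 ,   0.        , 275.94652826],
       [  0.        , 325.1922621 , 207.730774  ],
       [  0.        ,   0.        ,   1.        ]]), 'mount': array([[-7.14119966e-04, -9.52506709e-01, -3.04516763e-01,
         8.36500237e-02],
       [ 9.99999672e-01, -7.96524482e-04,  1.46380058e-04,
         1.66697327e-04],
       [-3.81983044e-04, -3.04516559e-01,  9.52506966e-01,
        -1.50346905e-01],
       [ 0.00000000e+00,  0.00000000e+00,  0.00000000e+00,
         1.00000000e+00]])}
```

View pics/top0.png

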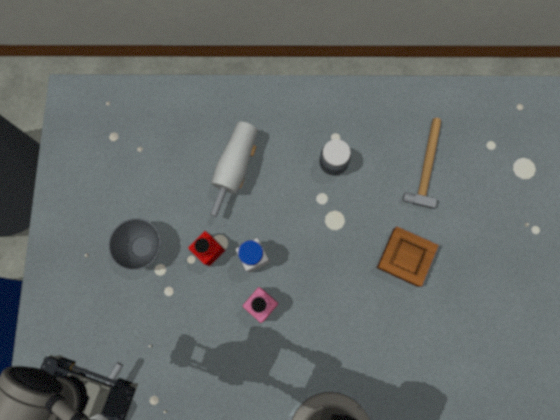

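View pics/scene0.png

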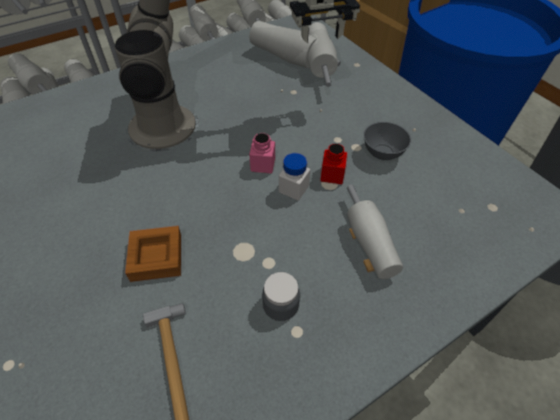

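The top view shows the jar (blue cap) at (251,252), the look-alikes at (205,248) and (260,305), and the brace at (408,256). The scene view agrees: cap at (294,163), brace at (154,252).

```bash
cat > h.py <<'E'
from cell import robot
import cv2,numpy as np
from scipy.spatial.transform import Rotation as R
def pose():
    s=robot.observe();return np.array(s['tool_pos']),R.from_euler('xyz',s['tool_rot']).as_matrix()
def cast(name,px,z,wp=None):
    m=robot.camera_model(name);K=m['camera_matrix'];px=np.atleast_2d(px).astype(float)
    d=np.c_[(px[:,0]-K[0,2])/K[0,0],(px[:,1]-K[1,2])/K[1,1],np.ones(len(px))]
    if name=='wrist':
        r=np.hypot(d[:,0],d[:,1])+1e-12
        d=np.c_[d[:,0]/r*np.sin(r),d[:,1]/r*np.sin(r),np.cos(r)]
        p,Rt=wp;M=m['mount'];c=p+Rt@M[:3,3];Rc=Rt@M[:3,:3]
    else: c=m['position'];Rc=R.from_euler('xyz',m['attitude']).as_matrix()
    d=d@Rc.T
    return c+d*((z-c[2])/d[:,2])[:,None]
def mask(im,lo,hi):
    return cv2.inRange(cv2.cvtColor(im,cv2.COLOR_RGB2HSV),np.array(lo),np.array(hi))
def cons(m,amin=100):
    m=cv2.morphologyEx(m,cv2.MORPH_CLOSE,np.ones((3,3)))
    c,_=cv2.findContours(m,cv2.RETR_EXTERNAL,cv2.CHAIN_APPROX_NONE)
    return sorted([x for x in c if cv2.contourArea(x)>amin],key=cv2.contourArea)[::-1]
def rect(P):
    (c,s,a)=cv2.minAreaRect((P[:,:2]*1000).astype(np.float32));return np.round(c,1),np.round(s,1),round(a,1)
E
python3 - <<'E'
from h import *
for n in ['top','scene']:
    im=cv2.imread(f'pics/{n}0.png')[:,:,::-1].copy()
    for nm,lo,hi,z in [('blue',(105,130,60),(130,255,255),.113),('brown',(8,120,50),(18,255,255),.042),('red',(0,200,60),(4,255,255),.07),('pink',(160,90,60),(176,255,255),.07)]:
        for c in cons(mask(im,lo,hi))[:4]:
            c=c[:,0]
            print(n,nm,c.mean(0).round(),len(c),rect(cast(n,c,z)))
E
```

```text
top blue [250. 252.] 66 (array([453.4, 208.4]), array([57.7, 57.8]), 0.8)
top brown [280.  51.] 1135 (array([1052.3,  164.6]), array([1632. ,   31.3]), 89.9)
top brown [408. 256.] 164 (array([ 457.8, -198.9]), array([121.5, 122.1]), 65.8)
top brown [429. 156.] 156 (array([ 735.8, -268.4]), array([ 19.7, 219.9]), 76.4)
top red [205. 248.] 112 (array([466.6, 328.6]), array([71.8, 60.2]), 47.0)
top pink [260. 305.] 75 (array([326.1, 184.2]), array([64.5, 64.9]), 49.9)
scene blue [482.  49.] 604 (array([ 323.3, 1046.6]), array([551.9, 973.6]), 34.3)
scene blue [295. 164.] 64 (array([464.4, 204.4]), array([57.5, 76.5]), 57.1)
scene brown [380.  28.] 224 (array([-52.1, 937.3]), array([243.4, 568.3]), 41.0)
scene brown [154. 253.] 193 (array([ 473.3, -204.2]), array([125.1, 141.6]), 65.8)
scene brown [173. 370.] 216 (array([ 743. , -272.7]), array([ 22., 207.]), 77.0)
scene brown [38. 42.] 164 (array([-655.9, -219.3]), array([ 56.1, 284.3]), 0.2)
scene red [333. 166.] 100 (array([492.7, 313.3]), array([ 61. , 124.2]), 46.8)
scene pink [262. 154.] 112 (array([348. , 172.3]), array([ 67.7, 144. ]), 58.0)
```

```bash
cat >> h.py <<'E'
def rem(x,y,z,yaw):
    p,Rt=pose();d=Rt.T@(np.array([x,y,z])-p);yw=np.arctan2(Rt[1,0],Rt[0,0])
    print('shift',d.round(4),'turn',round((yw-np.radians(yaw)+np.pi)%(2*np.pi)-np.pi,4),'pos',p.round(4),'yaw',np.degrees(yw).round(2),'q6',round(robot.observe()['qpos'][5],2))
E
python3 -m jog '[[[1,-0.034,-0.017,0,0.12],[1,-0.068,-0.034,0,0.24],[1,-0.102,-0.052,0,0.36],[1,-0.136,-0.07,0,0.48],[1,-0.17,-0.087,0,0.6]]]'
python3 -c "from h import *; rem(.453,.208,.234,47)"
```

```text
time: 0.52
tool_pos: [0.2942, 0.3652, 0.2344]
tool_rot: [-3.141, 0.0, 2.232]
contact_force: [0.4, 0.5, 0.5]
opening: 0.0917
grip_force: 0.0
shift [-0.2216  0.0289  0.0004] turn 1.4112 pos [0.2942 0.3652 0.2344] yaw 127.86 q6 0.07
```

```bash

python3 -m jog '[[[1,-0.038,0.005,0,0.12],[1,-0.076,0.01,0,0.24],[1,-0.114,0.015,0,0.36],[1,-0.152,0.02,0,0.48],[1,-0.19,0.025,0,0.6]]]' >/dev/null
python3 -m jog '[[[1,0,0,0,0.12],[1,0,0,0,0.24],[1,0,0,0,0.36],[1,0,0,0,0.48],[1,0,0,0,0.6]]]' >/dev/null
python3 - <<'E'
from h import *
rem(.453,.208,.234,47)
wp=pose();im=robot.read_camera('wrist');cv2.imwrite('pics/w1.png',im[:,:,::-1]);np.savez('w1',p=wp[0],R=wp[1])
E
```

```text
shift [-0.0095  0.0319  0.0003] turn 0.2101 pos [0.4305 0.2326 0.2343] yaw 59.04 q6 0.88
```

View pics/w1.png

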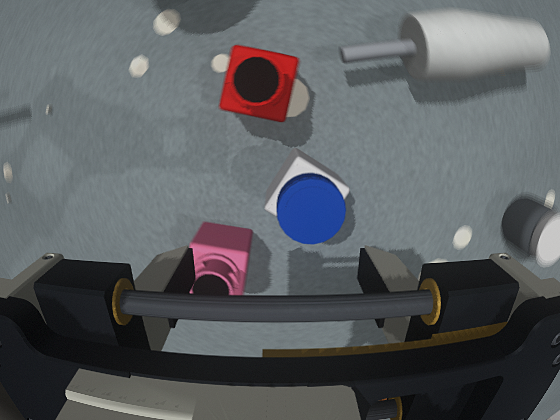

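The cap is at (311,209), and the jar's visible corners are near (266,205), (299,150) and (349,190). I'll measure the edges on a crop.

```bash
python3 - <<'E'
from h import *
d=np.load('w1.npz');wp=(d['p'],d['R']);im=cv2.imread('pics/w1.png')[:,:,::-1].copy()
b=cons(mask(im,(105,130,60),(130,255,255)))[0][:,0];P=cast('wrist',b,.113,wp)
print('cap',rect(P),(cv2.minEnclosingCircle((P[:,:2]*1000).astype(np.float32))))
cv2.imwrite('pics/c1.png',cv2.resize(im[130:260,240:380,::-1],None,fx=5.5,fy=4.6*5.5/4.6*0.8,interpolation=cv2.INTER_CUBIC)) if 0 else cv2.imwrite('pics/c1.png',cv2.resize(im[135:255,245:365,::-1],(600,600),interpolation=cv2.INTER_CUBIC))
E
```

```text
cap (array([453.5, 212. ]), array([64.3, 60.8]), 59.1) ((453.1268310546875, 212.3385467529297), 33.08477020263672)
```

View pics/c1.png

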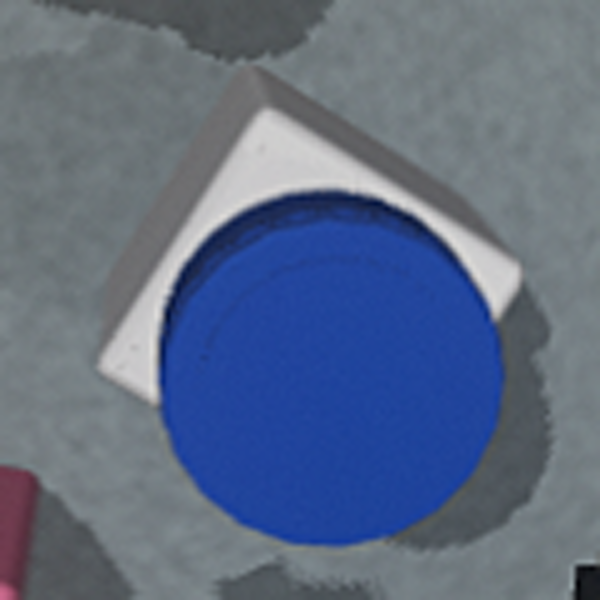

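The jar's top-face corners in the crop are left (98,365), apex (265,107) and right (522,270).

```bash
python3 - <<'E'
from h import *
d=np.load('w1.npz');wp=(d['p'],d['R']);im=cv2.imread('pics/w1.png')[:,:,::-1].copy()
m=mask(im,(0,0,165),(179,40,255));m[:135]=0;m[255:]=0;m[:,:245]=0;m[:,365:]=0
c=cons(m,50)[0][:,0];P=cast('wrist',c,.072,wp)[:,:2]*1000
Q=cast('wrist',np.array([[98,365],[265,107],[522,270]])/5+[244.6,134.6],.072,wp)[:,:2]*1000
for a,b in ((0,1),(1,2)):
    u=Q[b]-Q[a];L=np.hypot(*u);u/=L;n=np.array([-u[1],u[0]])
    t=(P-Q[a])@u;s=abs((P-Q[a])@n)<3
    l=cv2.fitLine(P[s&(t>6)&(t<L-6)].astype(np.float32),cv2.DIST_HUBER,0,.01,.01).ravel()
    print('edge',L.round(1),np.degrees(np.arctan2(u[1],u[0]))%90,'fit',np.degrees(np.arctan2(l[1],l[0]))%90,s.sum())
print('centre from diag',(Q[0]+Q[2])/2)
rem(.453,.211,.19,47)
E
```

```text
edge 62.0 26.982594546152445 fit 27.651114 59
edge 61.8 27.40418318630772 fit 27.001453 72
centre from diag [452.53104609 211.25507561]
shift [-0.0068  0.0305  0.0443] turn 0.2031 pos [0.4305 0.2327 0.2344] yaw 58.64 q6 0.89
```

```bash

python3 -m jog '[[[1,-0.003,0.015,0.02,0.1],[1,-0.0068,0.0305,0.04,0.2],[1,-0.0068,0.0305,0.044,0.203],[1,-0.0068,0.0305,0.044,0.203]]]' >/dev/null
python3 -c "from h import *; rem(.453,.2115,.094,47)"
```

```text
shift [0.001  0.0002 0.0952] turn 0.016 pos [0.4526 0.2109 0.1892] yaw 47.92 q6 1.02
```

```bash

python3 -m jog '[[[1,0,0,0.025,0.016],[1,0.001,0,0.05,0.016],[1,0.001,0,0.075,0.016],[1,0.001,0,0.095,0.016],[1,0.001,0,0.095,0.016]]]'
python3 -m jog '[[[-0.2,0,0,0,0],[-0.5,0,0,0,0],[-1,0,0,0,0],[-1,0,0,0,0],[-1,0,0,0,0]]]' 45
python3 -c "from h import *; rem(.453,.2115,.094,47)"
```

```text
time: 2.15
tool_pos: [0.4518, 0.2122, 0.0933]
tool_rot: [-3.138, 0.005, 0.822]
contact_force: [0.0, 0.2, -1.0]
opening: 0.0916
grip_force: 0.0
time: 2.57
tool_pos: [0.4548, 0.2124, 0.0968]
tool_rot: [3.14, -0.002, 0.818]
contact_force: [2.3, -1.6, 1.9]
opening: 0.0634
grip_force: 1.2
shift [-0.0019 -0.0006  0.0028] turn -0.002 pos [0.4548 0.2124 0.0968] yaw 46.89 q6 1.04
```

Gripping the cap at 63 mm. Firm up, then lift.

```bash

python3 -m jog '[[[-1,0,0,0,0],[-1,0,0,0,0],[-1,0,0,0,0],[-1,0,0,0,0]]]' 45
python3 -m jog '[[[-1,0,0,-0.01,0],[-1,0,0,-0.03,0],[-1,0,0,-0.05,0],[-1,0,0,-0.08,0],[-1,0,0,-0.1,0]]]'
python3 -c "from h import *; rem(.458,-.199,.2,85.5)"
```

```text
time: 2.9
tool_pos: [0.4551, 0.2122, 0.0967]
tool_rot: [3.14, -0.002, 0.818]
contact_force: [1.1, -2.4, 6.2]
opening: 0.0618
grip_force: 45.0
time: 3.32
tool_pos: [0.4537, 0.2124, 0.1977]
tool_rot: [-3.141, -0.0, 0.818]
contact_force: [0.7, 0.0, -2.9]
opening: 0.0607
grip_force: 45.0
shift [-0.2972  0.2844 -0.0025] turn -0.6745 pos [0.4537 0.2124 0.1977] yaw 46.86 q6 1.04
```

```bash

python3 -m jog '[[[-1,-0.015,0.014,0,0],[-1,-0.04,0.037,0,0],[-1,-0.068,0.063,0,0],[-1,-0.096,0.09,0,0],[-1,-0.124,0.116,0,0]]]' >/dev/null
python3 -m jog '[[[-1,-0.028,0.026,0,-0.03],[-1,-0.056,0.052,0,-0.08],[-1,-0.084,0.078,0,-0.14],[-1,-0.112,0.104,0,-0.2],[-1,-0.14,0.13,0,-0.26]]]' 
python3 -c "from h import *; rem(.458,-.31,.2,85.5)"
```

```text
time: 4.15
tool_pos: [0.452, -0.1499, 0.1957]
tool_rot: [-3.14, -0.001, 1.081]
contact_force: [0.9, 0.3, -3.6]
opening: 0.0614
grip_force: 45.0
shift [-0.1384  0.0806 -0.0046] turn -0.4116 pos [ 0.452  -0.1499  0.1957] yaw 61.92 q6 0.01
```

```bash

python3 -m jog '[[[-1,-0.03,0.018,0,-0.09],[-1,-0.06,0.036,0,-0.18],[-1,-0.09,0.053,0,-0.27],[-1,-0.12,0.07,0,-0.36],[-1,-0.138,0.08,-0.003,-0.411]]]' >/dev/null
python3 -m jog '[[[-1,0,0,0,0],[-1,0,0,0,0],[-1,0,0,0,0]]]'
python3 - <<'E'
from h import *
rem(.458,-.31,.2,85.5)
wp=pose();im=robot.read_camera('wrist');cv2.imwrite('pics/w2.png',im[:,:,::-1]);np.savez('w2',p=wp[0],R=wp[1])
for c in cons(mask(im,(8,120,50),(18,255,255)))[:3]:
    c=c[:,0];print(c.mean(0).round(),len(c),rect(cast('wrist',c,.042,wp)))
E
```

```text
time: 4.82
tool_pos: [0.4577, -0.3069, 0.1982]
tool_rot: [-3.14, -0.002, 1.488]
contact_force: [0.3, 0.4, -3.1]
opening: 0.0613
grip_force: 45.0
shift [-0.003   0.0006 -0.0018] turn -0.0043 pos [ 0.4577 -0.3069  0.1982] yaw 85.25 q6 -0.65
[268.  86.] 468 (array([ 458. , -201.7]), array([120. , 120.1]), 65.9)
[484. 142.] 409 (array([ 722. , -273.2]), array([ 22.6, 212.9]), 77.0)
```

View pics/w2.png

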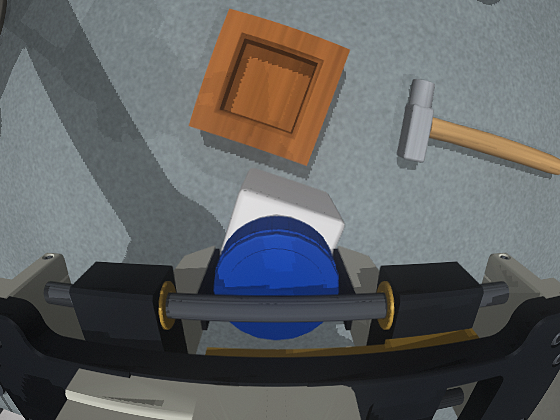

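The brace, at (268,86) with the expected 120 mm sides, lies at (458, -201.7) mm, yaw 65.9. The held jar's far edge runs from about (245,187) to (343,222). I'll check its held orientation and centre.

```bash
python3 - <<'E'
from h import *
d=np.load('w2.npz');wp=(d['p'],d['R']);im=cv2.imread('pics/w2.png')[:,:,::-1].copy()
b=cons(mask(im,(105,130,60),(130,255,255)))[0][:,0];b=b[b[:,1]<262]
P=cast('wrist',b,wp[0][2]-.0967+.113,wp)
cv2.imwrite('pics/c2.png',cv2.resize(im[165:265,210:350,::-1],(770,550),interpolation=cv2.INTER_CUBIC))
E
```

```text
(no output)
```

View pics/c2.png

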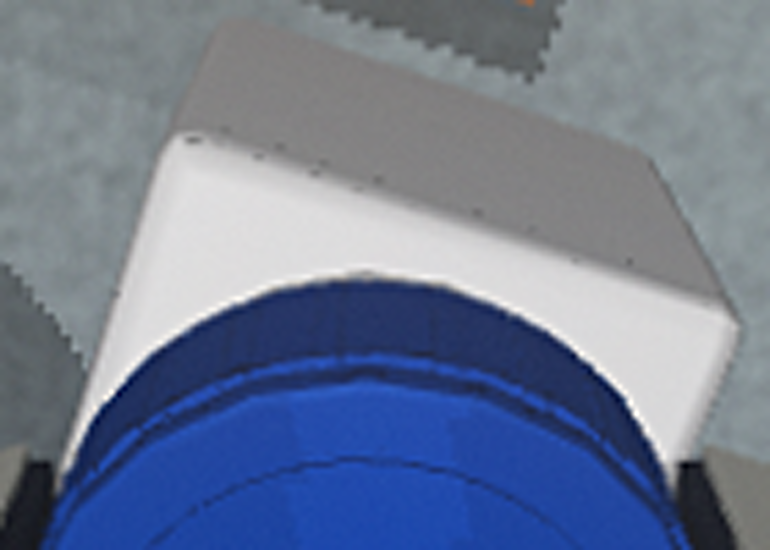

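The top-face far edge runs from (180,135) to (735,318) in the crop, the left edge from (165,150) to (62,480).

```bash
python3 - <<'E'
from h import *
d=np.load('w2.npz');wp=(d['p'],d['R'])
z=wp[0][2]-.0967+.072
f=lambda q:cast('wrist',np.array(q)/5.5+[209.6,164.6],z,wp)[:,:2]*1000
Q=f([[175,133],[737,318]]);L=f([[163,155],[62,478]])
u=Q[1]-Q[0];l=np.hypot(*u);u/=l;n=np.array([u[1],-u[0]])
print('far edge',l,np.degrees(np.arctan2(*u[::-1]))%90)
v=L[1]-L[0];print('left',np.degrees(np.arctan2(v[1],v[0]))%90)
for s in (1,-1): print('centre',Q.mean(0)+s*33*n)
print('tcp',wp[0]*1000)
rem(.458,-.2015,.155,85.5)
E
```

```text
far edge 61.97645336545376 66.36614881568066
left 66.2258036407642
centre [ 456.12006304 -309.57177653]
centre [ 482.578827   -249.10745805]
tcp [ 457.68667289 -306.92182076  198.18182681]
shift [ 0.1047 -0.0084  0.0435] turn -0.0034 pos [ 0.4579 -0.3067  0.1983] yaw 85.3 q6 -0.65
```

```bash

python3 -m jog '[[[-1,0.02,-0.002,0,0],[-1,0.05,-0.004,0.01,0],[-1,0.08,-0.007,0.02,0],[-1,0.1,-0.0085,0.035,0.004],[-1,0.106,-0.0095,0.04,0.004]]]' >/dev/null
python3 -m jog '[[[-1,0,0,0,0],[-1,0,0,0,0],[-1,0,0,0,0]]]'
python3 -c "from h import *; rem(.459,-.200,.109,85)"
```

```text
time: 5.53
tool_pos: [0.4581, -0.2025, 0.1596]
tool_rot: [3.14, 0.001, 1.485]
contact_force: [0.4, 0.5, -3.0]
opening: 0.0615
grip_force: 45.0
shift [0.0027 0.0005 0.0506] turn 0.0013 pos [ 0.4581 -0.2025  0.1596] yaw 85.07 q6 -0.48
```

```bash

python3 -m jog '[[[-1,0.0015,0.0005,0.006,0],[-1,0.0015,0.0005,0.012,0],[-1,0.0015,0.0005,0.018,0],[-1,0.0015,0.0005,0.022,0],[-1,0.0015,0.0005,0.026,0]]]'
python3 -m jog '[[[-1,0,0,0.003,0],[-1,0,0,0.006,0],[-1,0,0,0.009,0],[-1,0,0,0.012,0],[-1,0,0,0.012,0]]]'
python3 -c "from h import *; rem(.459,-.200,.109,85)"
```

```text
time: 5.95
tool_pos: [0.4578, -0.2003, 0.1319]
tool_rot: [-3.141, -0.001, 1.484]
contact_force: [1.1, 0.2, -4.2]
opening: 0.0612
grip_force: 45.0
time: 6.37
tool_pos: [0.4578, -0.2, 0.1201]
tool_rot: [-3.141, -0.001, 1.485]
contact_force: [-0.2, -0.1, -4.2]
opening: 0.0615
grip_force: 45.0
shift [0.0001 0.0012 0.0111] turn 0.0013 pos [ 0.4578 -0.2     0.1201] yaw 85.08 q6 -0.48
```

In the pocket without contact. Down to the floor slowly.

```bash

python3 -m jog '[[[-1,0,0,0.003,0],[-1,0,0,0.006,0],[-1,0,0,0.008,0],[-1,0,0,0.009,0],[-1,0,0,0.009,0]]]'
python3 -m jog '[[[-1,0,0,0.001,0],[-1,0,0,0.001,0],[-1,0,0,0.002,0],[-1,0,0,0.002,0]]]'
python3 -c "from h import *; rem(.459,-.200,.109,85)"
```

```text
time: 6.78
tool_pos: [0.4579, -0.2001, 0.1114]
tool_rot: [-3.141, -0.0, 1.485]
contact_force: [-0.1, 0.2, -3.4]
opening: 0.0618
grip_force: 45.0
time: 7.12
tool_pos: [0.4581, -0.2001, 0.1096]
tool_rot: [3.142, -0.0, 1.485]
contact_force: [0.4, 0.0, -3.6]
opening: 0.0614
grip_force: 45.0
shift [0.0002 0.0009 0.0006] turn 0.0013 pos [ 0.4581 -0.2001  0.1096] yaw 85.07 q6 -0.48
```

```bash

for i in 1 2 3; do python3 -m jog '[[[-1,0,0,0.001,0],[-1,0,0,0.001,0]]]' | grep -E 'pos|force'; done
```

```text
tool_pos: [0.4582, -0.2003, 0.1088]
contact_force: [0.7, -0.2, -2.5]
grip_force: 45.0
tool_pos: [0.4586, -0.2006, 0.1085]
contact_force: [-0.6, -0.1, 2.7]
grip_force: 45.0
tool_pos: [0.4587, -0.2007, 0.1079]
contact_force: [-1.2, 0.1, 9.0]
grip_force: 45.0
```

```bash

python3 -m jog '[[[-1,0,0,-0.0008,0],[-1,0,0,-0.0008,-0.04],[-1,0,0,-0.0008,-0.09],[-1,0,0,-0.0008,-0.14],[-1,0,0,-0.0008,-0.2]]]' | grep -E 'pos|rot|force|open'; python3 -c "from h import *;print(robot.observe()['torque'])"
python3 -m jog '[[[-1,0,0,0,-0.06],[-1,0,0,0,-0.12],[-1,0,0,0,-0.18],[-1,0,0,0,-0.24],[-1,0,0,0,-0.3]]]' | grep -E 'pos|rot|force|open'; python3 -c "from h import *;print(robot.observe()['torque'])"
```

```text
tool_pos: [0.4588, -0.2005, 0.1087]
tool_rot: [3.139, 0.001, 1.687]
contact_force: [-0.9, 1.8, 7.0]
opening: 0.0615
grip_force: 45.0
[ 0.11679333  0.280808   -0.08211875]
tool_pos: [0.4583, -0.2003, 0.1086]
tool_rot: [3.141, 0.001, 1.988]
contact_force: [-3.2, 0.4, 8.5]
opening: 0.0615
grip_force: 45.0
[ 0.06437074  0.68524193 -0.06662002]
```

```bash

for k in 1; do python3 -m jog '[[[-1,0,0,0,-0.06],[-1,0,0,0,-0.12],[-1,0,0,0,-0.18],[-1,0,0,0,-0.24],[-1,0,0,0,-0.3]]]' | grep -E 'pos|rot|force|open'; python3 -c "from h import *;print(robot.observe()['torque'])"; done
python3 -m jog '[[[-1,0,0,0,-0.06],[-1,0,0,0,-0.12],[-1,0,0,0,-0.18],[-1,0,0,0,-0.2],[-1,0,0,0,-0.2]]]' | grep -E 'pos|rot|force|open'; python3 - <<'E'
from h import *
print(robot.observe()['torque'])
cv2.imwrite('pics/w3.png',robot.read_camera('wrist')[:,:,::-1])
E
```

```text
tool_pos: [0.4575, -0.2003, 0.1084]
tool_rot: [-3.141, -0.0, 2.288]
contact_force: [-5.8, 0.1, 7.9]
opening: 0.0613
grip_force: 45.0
[-0.12371019  1.08207813 -0.15475296]
tool_pos: [0.458, -0.2008, 0.1086]
tool_rot: [-3.141, 0.001, 2.486]
contact_force: [-3.7, -1.3, 7.2]
opening: 0.0611
grip_force: 45.0
[-0.2469068   0.79525769 -0.05786814]
```

View pics/w3.png

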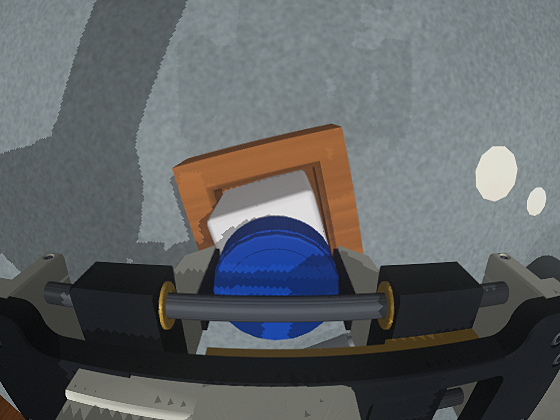

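The jar is seated and turned to the play limit. The wrist has turned 57°. A few more degrees, then a gentle lift.

```bash

python3 -m jog '[[[-1,0,0,0,-0.04],[-1,0,0,0,-0.08],[-1,0,0,0,-0.08]]]' | grep -E 'pos|rot|force|open'
python3 -m jog '[[[-1,0,0,-0.001,0],[-1,0,0,-0.002,0],[-1,0,0,-0.003,0],[-1,0,0,-0.003,0]]]' | grep -E 'pos|rot|force|open'
python3 -m jog '[[[-1,0,0,-0.001,0],[-1,0,0,-0.002,0],[-1,0,0,-0.002,0],[-1,0,0,-0.002,0]]]' | grep -E 'pos|rot|force|open'
```

```text
tool_pos: [0.4577, -0.2009, 0.1086]
tool_rot: [-3.14, 0.001, 2.567]
contact_force: [-4.2, -2.6, 8.2]
opening: 0.0616
grip_force: 45.0
tool_pos: [0.4581, -0.2005, 0.1109]
tool_rot: [-3.141, 0.001, 2.565]
contact_force: [-3.0, -3.1, 4.7]
opening: 0.0614
grip_force: 45.0
tool_pos: [0.4581, -0.2001, 0.1124]
tool_rot: [3.141, -0.0, 2.565]
contact_force: [-1.2, -1.8, 1.4]
opening: 0.0612
grip_force: 45.0
```

```bash

python3 -m jog '[[[-1,0,0,-0.004,0],[-1,0,0,-0.009,0],[-1,0,0,-0.014,0],[-1,0,0,-0.02,0],[-1,0,0,-0.026,0]]]' | grep -E 'pos|rot|force|open'
python3 -m jog '[[[-1,0,0,-0.006,0],[-1,0,0,-0.011,0],[-1,0,0,-0.014,0],[-1,0,0,-0.014,0],[-1,0,0,-0.014,0]]]' | grep -E 'pos|rot|force|open'
python3 - <<'E'
from h import *
w=robot.read_camera('wrist')[150:360,130:410,::-1];s=robot.read_camera('scene')[190:300,90:240,::-1]
cv2.imwrite('pics/f.png',np.hstack([cv2.resize(w,(400,300)),cv2.resize(s,(400,300))]))
E
```

```text
tool_pos: [0.4583, -0.2, 0.1393]
tool_rot: [3.141, 0.0, 2.565]
contact_force: [0.5, -0.4, -1.0]
opening: 0.0613
grip_force: 45.0
tool_pos: [0.4581, -0.2002, 0.1526]
tool_rot: [3.141, 0.0, 2.565]
contact_force: [0.2, 0.3, -0.0]
opening: 0.0611
grip_force: 45.0
```

View pics/f.png

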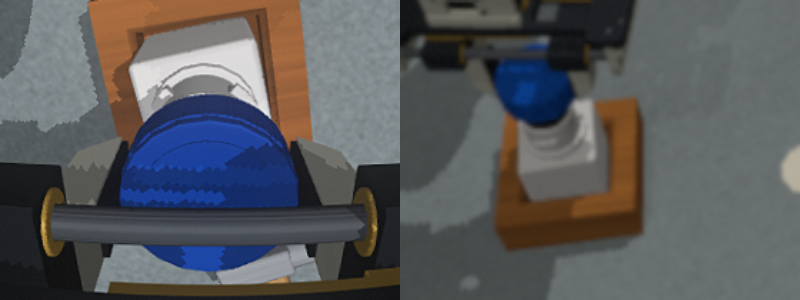

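The cap (200,180) is lifted clear. The jar is seated in the block with its neck exposed under the cap.

```bash
python3 -c "
from cell import robot
print(robot.hand_in())"
```

```text
the job is handed in; nothing more can be done
None
```

The jar is seated in the block, and its cap is unscrewed (wrist turn about 62°) and held about 2 cm above the mouth after a straight lift. The job is handed in, with no verdict returned.

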